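# Pop the sample hatch of a film test cell

### The job

A white stepped puck has been left on the spring hatch of the flat test cell. With the fingertips, and without lifting or pinching it, slide the puck off the hatch onto the rimmed flat area beside it; then press the hatch down once at the round finger mark near its front edge so that the push-push latch lets go, take the fingers away so that it swings up, and wait a moment to see that it stays open by itself. Leave the puck lying flat in the rimmed area, do not push the hatch back once it has popped, and leave everything else where it stands.

Things in the scene. Friction and masses are not known exactly. Their poses are not given: they have to be found in the camera images.
- cell: Film test cell: fixed metal box 200 (x) by 270 (y) by 70 high. Origin: centre of underside; front (-x) faces the robot. Flat top at z 70. Flush hatch in the top: x -50..50, y -105..-15. Parking area, level with it: y -12..129, x -94..94, with a rim 5 high on its +y, +x and -x edges, none towards the hatch. Strip y -135..-105 beyond the hatch: flat, no rim
- hatch (a joint): Hinge on the hatch's rear (+x) edge, rad: 0 latched flush, 1.15 fully open. Grey plate 100 (x) by 90 (y), 5 thick, sprung upwards. Push-push latch: front edge pressed right down to its stop, 6 mm (-0.07), and let go, it swings open in 1 to 2 s and stays. Takes 3 to 4.5 N, then solid; under 5.5 mm may not release. Pushed right down again it re-latches
- hatch_press (a point): Centre of the round finger mark (18 across) on the hatch's upper face, 84 in front of the hinge and midway across the hatch; moves with the hatch
- puck: Loose white plastic puck, stepped disc: base 60 across and 10 high, boss 36 across on top, 18 high in all, 60 to 120 g. Origin: centre of its underside. Starts lying flat on the hatch
- vial: Bystander: small amber vial, 18 across, 36 tall, standing at the rear (+x) rim of the parking area; origin at its foot
- jar: Bystander: white jar, 60 across, 75 tall, on the table beside the cell; origin at its foot
- ring: Bystander: white flat ring, 64 across, 12 high, on the table in front of the cell; origin at the centre of its underside
- beaker: Bystander: steel cup, 56 across, 70 tall, on the table beside the cell; origin at its foot
- driver: Bystander: screwdriver with a yellow handle, 170 long, lying on the table; origin near its middle
- weight: Bystander: brass weight, 36 across, 46 tall, on the table; origin at its foot
- tray: Bystander: open cardboard tray 150 by 110 by 50 high on the table; origin at the centre of its underside
Mind the look-alikes: they are no part of the job. Leave any black or pink look-alike of the puck alone.

How it is judged:
On the way, in this order (a step that is already met when the one before it is completed fails the run):
1. the puck lies at rest wholly off the hatch in the rimmed area while the hatch is still latched (y of puck in the frame of cell between 0.015 and 0.102 m and x of puck in the frame of cell between -0.067 and 0.067 m and linear speed of puck below 0.02 m/s and value of joint hatch below 0.05 rad), for 0.2 s.
2. the hatch is pressed down (value of joint hatch below -0.035 rad).
3. the hatch has swung open and stays open for a second with no finger on the cell (value of joint hatch above 0.9 rad and contact force between the fingers and cell below 0.1 N), for 1 s.
At the end, for the whole second after the job is handed in: The hatch stands open by itself (joint above 0.9 rad, at rest) and the puck lies flat and still on the cell's top within the rims, wholly off the hatch (its centre at x -67 to 67 and y 15 to 102 mm in the cell's frame, within 3 mm of the top's height, tilt under 0.06 rad) (value of joint hatch above 0.9 rad and velocity of joint hatch between -0.05 and 0.05 rad/s and y of puck in the frame of cell between 0.015 and 0.102 m and x of puck in the frame of cell between -0.067 and 0.067 m and z of puck in the frame of cell between 0.067 and 0.073 m and angle between puck's own z axis and vertical below 0.06 rad and linear speed of puck below 0.01 m/s); the robot touches nothing.
It fails at once if the puck is lifted off the top or tipped (z of puck in the frame of cell above 0.078 m or angle between puck's own z axis and vertical above 0.3 rad).
It fails at once if the hatch pops while the puck is still on it (value of joint hatch above 0.15 rad and y of puck in the frame of cell below 0.013 m).
It fails at once if the hatch is pushed back down after it has popped (value of joint hatch between 0.12 and 0.85 rad and velocity of joint hatch below -0.1 rad/s).
It fails at once if a bystander is moved by more than 30 mm (distance of any of vial, jar, ring, beaker, driver, weight, tray from where it was at the start of the episode above 0.03 m).
It also fails if it takes over 51 s, if anything falls off the work surface, if the arm or the gripper's body presses on something with over 40 N, if the wrist force passes 120 N, or if a joint passes its speed limit or range.

### The arm

A 7-joint arm with a two-finger parallel gripper is mounted at the origin on the work surface. World frame = base frame: x ahead of the robot, y to its left, z up, the work surface at z = 0. Lengths are in m, angles in rad, forces in N, time in s.
With the tool pointing down it reaches from about 0.4 to 0.85 m from the base axis. Payload 4.5 kg.
Tool frame: the origin (TCP) lies between the finger pads; the fingertips stand 22 mm ahead of it and the grasp point (between the pads) lies 3 mm ahead of it; z points along the fingers, y is the direction in which the jaws open and shut (so a half turn about z gives the same grasp; the last joint's range is limited). The gripper opens to 85 mm and grips with 20 to 120 N. Pads are 22 mm wide; open, the fingers measure 114 mm over their backs; the gripper's body (76 mm by 85 mm) begins 54 mm behind the grasp point. The pads swing forward as they close: fully open they stand 13 mm farther back than shut.
Start: joints at [1.175, 0.689, -0.195, 1.565, 0.157, 0.902, -0.215], TCP at [0.26, -0.568, 0.253] pointing down, gripper open.
Joint ranges: [-3.01, 3.01], [-0.46, 2.08], [-1.47, 1.51], [0.13, 2.56], [-1, 4.14], [0.04, 2.09], [-2.66, 2.66]. Speed limits (rad/s): [2.57, 2.57, 3.14, 3.14, 3.14, 3.14, 3.14].

### API

Orientations are given as a rotation vector (axis times angle).
In Python, from rig import ctrl, grab_frame, get_calibration, workorder, boxes_of, landmark_of gives the robot as it stands.
- The arm moves only by the shell command python3 -m jog 'ROWS' [OPENING]. ROWS is JSON, a list of rows, each a list of 6 numbers: the shift along the world's x, y, z in cm, then the turn, a rotation vector about the world's x, y, z in rad. In form: [[x, y, z, wx, wy, wz], ...]. A call has 1 to 5 rows; each row is the pose to reach, as a shift and turn from the pose commanded when the call began; what a row does not reach only later rows make up. A row lasts 1/8 s, in which the tool goes at most 62.5 mm and 10.7 degrees, less where a joint would pass 70% of its speed; a pose out of reach is approached as far as the arm can. A call with a gripper value outside its range is refused whole. OPENING is the opening, from 0 (shut) to 1 (fully open), set as the call begins (- or left out, the last holds). The fingers move at their own pace and stop on an object; the grip force is fixed at half the most. Time passes only in rows, so rows that repeat a pose let the fingers close. It gives the time, the measured TCP pose, the force and the opening at its end, in the units of the state.
- ctrl.get_obs(): the state, without advancing time (a new reading comes with each control period).
- grab_frame(name): name is "scene" or "top"; returns the picture (480x640x3 uint8, blue, green, red); there is no depth.
- get_calibration(name): a dict with "K" (3x3 intrinsics, pixels), "D" ([k1, k2, p1, p2, k3] as OpenCV has them; the pictures are not rectified), "cam_to_world" (4x4, takes a point from camera to world coordinates). Camera axes: x right, y down, z forward; pixel columns grow to the right and rows downward; lengths in m; the calibration is good to about 2 mm. A picture is of the moment at which its call begins. get_calibration takes no time and is no camera call.
- workorder.hand_in(): hands the job in, once; it reports no verdict.
Trained networks look in the newest picture that a camera, given by its name, has taken for a name from the list of things; names that differ only in an ending like _2 or _b are one class to them, and where a whole thing is asked for, a point or a joint stands for the part that bears it (a point fixed in the world has none). Each returns a list of dicts, best first, with "score" (0 to 1); they miss things now and then, are a little off and sometimes report something else, mostly with a low value. They report only what shows in the picture. A call takes as long as a camera call. They do not tell look-alikes from the thing itself.
- boxes_of(camera, target): "box" ([left, top, right, bottom] in pixels, round what is visible of it).
- landmark_of(camera, target): "uv" ([column, row] in pixels: a listed point, or the origin of a listed thing).
The state is a dict: "time_s": time; "q": joint angles; "qd": joint speeds; "joint_torque": joint torques, N m; "eef_pos": TCP position; "tcp_rot": TCP orientation; "contact_force": force on the tool from outside, world axes, zero at the start; "ft_torque": the same for the moment, N m; "finger_gap": finger opening in m.
Only numpy, scipy, OpenCV 4.12 (cv2) and the standard library are available. Lean on these libraries where they do the work, as an engineer would, in place of code of your own. Each camera call takes 0.05 s, during which the arm holds its last target.

## Working session

There is one attempt and no reset: what is moved stays moved. The work goes in short steps, Python scripts to look and compute and a shell command to move; the robot and the scene stay as the last step left them, time stands still between calls to the robot, and variables do not carry over. Pictures are saved under pics/ and viewed, and the job is handed in when it is done.

```bash
mkdir -p pics; ls
cat > h.py <<'E'
import numpy as np,cv2
from rig import ctrl, grab_frame, get_calibration, workorder, boxes_of, landmark_of
def ray(cam,uv):
    c=get_calibration(cam);K=np.array(c["K"]);D=np.array(c["D"]);T=np.array(c["cam_to_world"])
    p=cv2.undistortPoints(np.array([[uv]],float),K,D)[0,0]
    return T[:3,3],T[:3,:3]@np.array([p[0],p[1],1.])
def atz(cam,uv,z):
    o,d=ray(cam,uv);return o+d*(z-o[2])/d[2]
def proj(cam,P):
    c=get_calibration(cam);T=np.linalg.inv(np.array(c["cam_to_world"]))
    r,_=cv2.Rodrigues(T[:3,:3]);
    return cv2.projectPoints(np.array(P,float).reshape(-1,3),r,T[:3,3],np.array(c["K"]),np.array(c["D"]))[0][:,0]
E
python3 - <<'E'
from h import *
np.set_printoptions(precision=4,suppress=True)
for n in("scene","top"):
    f=grab_frame(n);cv2.imwrite(f"pics/{n}0.png",f)
    print(n,get_calibration(n)["cam_to_world"])
    for t in("cell","hatch","puck","vial","ring","jar"):
        print(t,[(np.round(b["box"]),round(b["score"],2)) for b in boxes_of(n,t)][:3],[(np.round(b["uv"],1),round(b["score"],2)) for b in landmark_of(n,t)][:3])
    print([(np.round(b["uv"],1),b["score"]) for b in landmark_of(n,"hatch_press")][:3])
print(ctrl.get_obs())
E
```

```text
pics
scene [[ 0.8337  0.3705 -0.4095  1.0324]
 [ 0.5519 -0.5345  0.6401 -0.7514]
 [ 0.0183 -0.7596 -0.6501  0.8458]
 [ 0.      0.      0.      1.    ]]
cell [(array([263., 194., 383., 300.]), 0.9)] [(array([322.3, 256.4]), 0.66), (array([315.1, 245.4]), 0.48)]Traceback (most recent call last):
  File "<stdin>", line 7, in <module>
ValueError: it knows: beaker, cell, driver, hatch_press, jar, puck, ring, tray, vial, weight
```

Run:
```python
from h import *
np.set_printoptions(precision=4,suppress=True)
for n in("scene","top"):
    f=grab_frame(n);cv2.imwrite(f"pics/{n}1.png",f)
    for t in("cell","puck","vial"):
        print(t,[(np.round(b["box"]),round(b["score"],2)) for b in boxes_of(n,t)][:3],[(np.round(b["uv"],1),round(b["score"],2)) for b in landmark_of(n,t)][:3])
    print([(np.round(b["uv"],1),b["score"]) for b in landmark_of(n,"hatch_press")][:3])
print(get_calibration("top"))
print(ctrl.get_obs())
```

```text
cell [(array([263., 195., 383., 301.]), 0.94)] [(array([323.5, 255. ]), 0.9)]
puck [(array([368., 280., 395., 296.]), 0.97), (array([246., 283., 269., 306.]), 0.82), (array([337., 313., 363., 338.]), 0.66)] [(array([258. , 300.2]), 0.94), (array([348.3, 326. ]), 0.81), (array([380.8, 287.9]), 0.67)]
vial [(array([364., 211., 370., 227.]), 0.42)] [(array([367.7, 224.9]), 0.49), (array([309.4, 310.7]), 0.37)]
[(array([304.3, 243.8]), 0.92)]
cell [(array([239., 188., 366., 289.]), 0.92)] [(array([300.5, 240.9]), 0.98), (array([265.5, 205.4]), 0.52)]
puck [(array([305., 157., 326., 181.]), 0.97), (array([381., 252., 403., 275.]), 0.96), (array([312., 217., 343., 243.]), 0.73)] [(array([372.3, 168.1]), 0.73), (array([313.3, 170.5]), 0.59), (array([393.7, 261. ]), 0.56)]
vial [(array([261., 199., 267., 205.]), 0.38)] [(array([267.7, 205.6]), 0.4), (array([513.6, 195.5]), 0.37), (array([300. , 301.5]), 0.29)]
[]
{'K': array([[505.2449,   0.    , 325.0947],
       [  0.    , 505.2449, 239.3223],
       [  0.    ,   0.    ,   1.    ]]), 'D': array([0.0172, 0.    , 0.    , 0.    , 0.    ]), 'cam_to_world': array([[ 0.007 , -0.9829,  0.1841,  0.3309],
       [-1.    , -0.0074, -0.0012,  0.0059],
       [ 0.0025, -0.1841, -0.9829,  1.1959],
       [ 0.    ,  0.    ,  0.    ,  1.    ]])}
{'time_s': 1.0, 'q': array([ 1.1748,  0.6891, -0.1946,  1.5653,  0.1573,  0.9025, -0.2151]), 'qd': array([ 0.0011,  0.0004, -0.0017,  0.0002,  0.0003, -0.0004,  0.0003]), 'joint_torque': array([ -0.0002, -53.9548,  -1.2668, -15.8882,   0.0099,   0.0013,
         0.    ]), 'eef_pos': array([ 0.2605, -0.5682,  0.2533]), 'tcp_rot': array([3.0693, 0.6699, 0.0001]), 'contact_force': array([ 0.7427, -0.4442, -0.2113]), 'ft_torque': array([-0.0503, -0.0258,  0.0708]), 'finger_gap': 0.08531635829978662}
```

View pics/scene1.png

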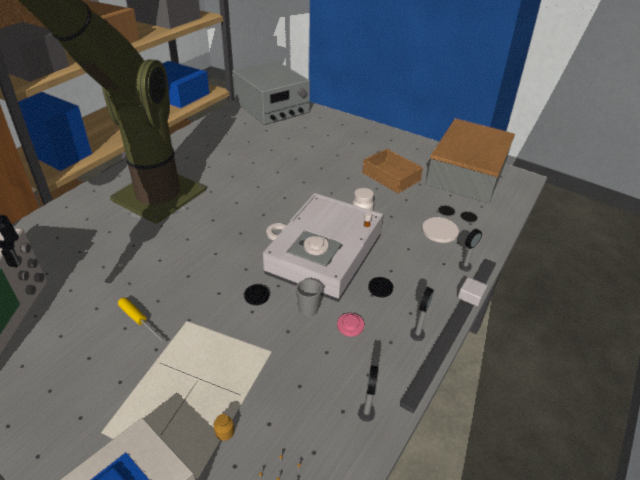

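View pics/top1.png

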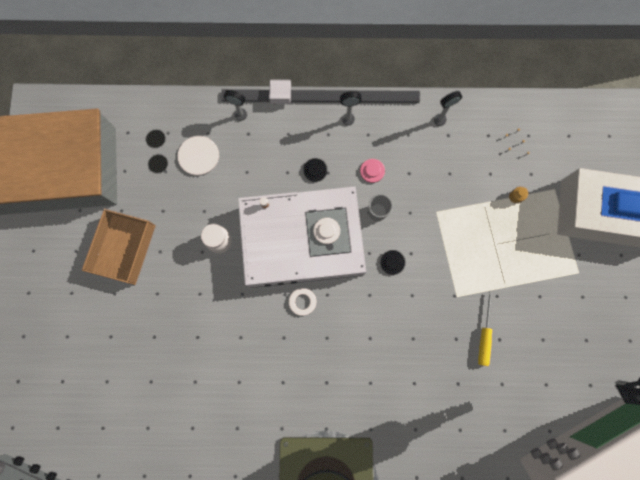

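The top view shows the cell at about (302,236), with the hatch on its right-hand half (y−) and the white puck at (327,231). The vial is at (264,202), the jar at (215,237), the ring at (302,302) and the beaker at (380,207). The black and pink look-alikes lie on the table. I'll zoom in and measure.

Run:
```python
import cv2
f=cv2.imread("pics/top1.png");c=f[175:305,225:385];cv2.imwrite("pics/topz.png",cv2.resize(c,None,fx=4.6,fy=4.6,interpolation=cv2.INTER_CUBIC))
f=cv2.imread("pics/scene1.png");c=f[185:315,255:395];cv2.imwrite("pics/scz.png",cv2.resize(c,None,fx=4.6,fy=4.6,interpolation=cv2.INTER_CUBIC))
```

```text
(no output)
```

View pics/topz.png

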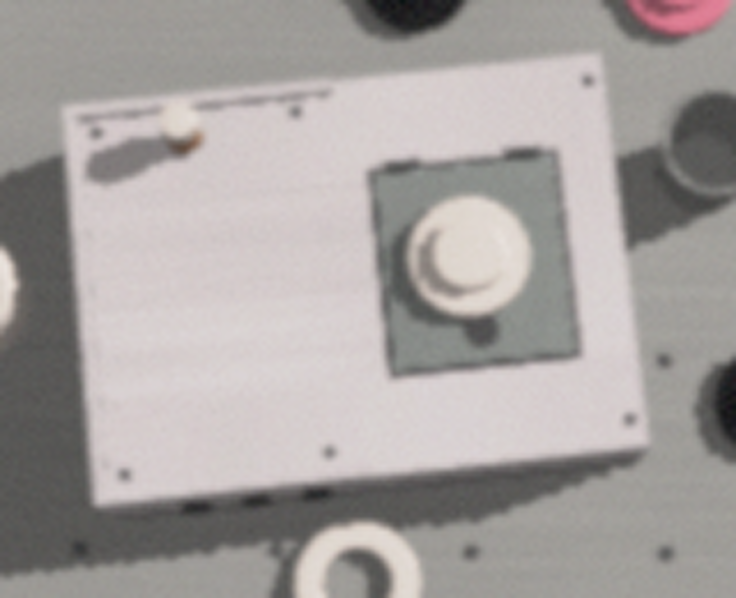

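View pics/scz.png

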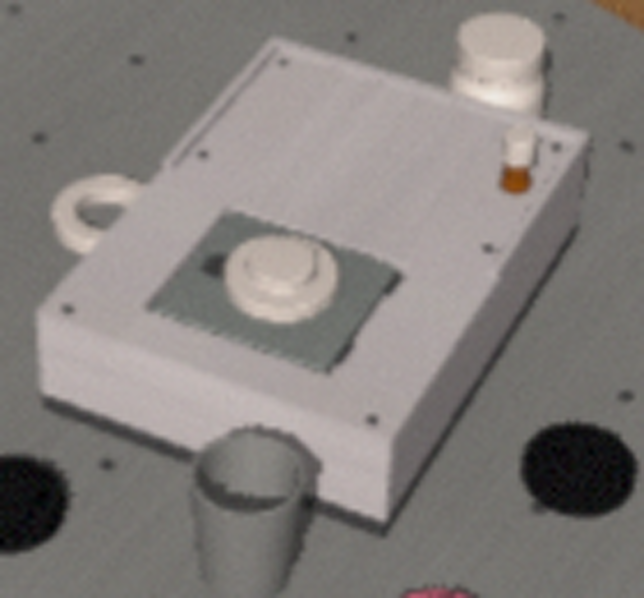

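```bash
cat >> h.py <<'E'
from scipy.optimize import least_squares
E
python3 - <<'E'
from h import *
np.set_printoptions(precision=4,suppress=True)
tz=lambda p:((np.array(p)+.5)/4.6-.5)+np.array([225,175])
sz=lambda p:((np.array(p)+.5)/4.6-.5)+np.array([255,185])
# cell frame: +y left in image, +x up
T={(-.05,-.015,.07):(392,375),(-.05,-.105,.07):(580,355),(.05,-.105,.07):(556,152),(.05,-.015,.07):(370,172),
   (.1,-.135,.07):(600,55),(-.1,-.135,.07):(649,447),(-.1,.135,.075):(95,505),(.1,.135,.075):(64,106)}
S={(-.05,-.015,.07):(228,210),(-.05,-.105,.07):(150,306),(.05,-.105,.07):(328,371),(.05,-.015,.07):(402,276),
   (.1,-.135,.07):(393,440),(-.1,-.135,.07):(40,312),(-.1,.135,.075):(277,40),(.1,.135,.075):(587,134)}
def R(p):
    c,s=np.cos(p[2]),np.sin(p[2]); return lambda P:np.array([p[0]+c*P[0]-s*P[1],p[1]+s*P[0]+c*P[1],P[2]])
def res(p,which="ts"):
    f=R(p);r=[]
    if "t" in which:r+=list((proj("top",[f(k) for k in T])-[tz(v) for v in T.values()]).ravel())
    if "s" in which:r+=list((proj("scene",[f(k) for k in S])-[sz(v) for v in S.values()]).ravel())
    return np.array(r)
for w in("t","s","ts"):
    s=least_squares(lambda p:res(p,w),[.35,.05,0.1],loss="soft_l1");print(w,s.x,np.round(res(s.x,w),1))
p=s.x;np.save("cell.npy",p);f=R(p)
print("press",f((-.034,-.06,.07)),"zoom",(proj("top",f((-.034,-.06,.07)))[0]-[225,175])*4.6)
c,sn=np.cos(p[2]),np.sin(p[2])
def loc(w): d=w[:2]-p[:2];return np.array([c*d[0]+sn*d[1],-sn*d[0]+c*d[1]])
# puck: base circle edge at z=.08; boss top at .088
for nm,w in(("base t",atz("top",tz((469.5,255.5)),.079)),("boss t",atz("top",tz((468,254)),.088)),
  ("base s",atz("scene",sz((281,277)),.080)),("boss s",atz("scene",sz((283,259)),.088)),("vial t",atz("top",tz((181,122)),.106)),("vial s",atz("scene",sz((516,188)),.072))):
    print(nm,w,"cell",loc(w))
for nm,uv,z in(("jar",(215,237),.075),("beaker",(381,207),.07),("ring",(302.5,302),.012)):
    w=atz("top",uv,z);print(nm,w,loc(w))
E
```

```text
t [0.5524 0.0583 0.1138] [ 0.4 -0.6 -0.8 -0.5 -0.6  0.9  0.8  0.6  0.3 -0.3  0.1  0.  -0.1  0.
 -0.1  0. ]
s [0.5519 0.0582 0.1171] [ 0.9  0.1  0.2  0.5 -0.3  0.  -0.3 -1.9  0.   0.4 -0.6  0.1 -0.6 -0.6
  0.9  0.1]
ts [0.5522 0.0583 0.1148] [ 0.5 -0.6 -0.7 -0.4 -0.6  0.9  0.8  0.6  0.2 -0.3  0.2  0.  -0.   0.2
 -0.2  0.1  1.   0.1  0.3  0.5 -0.3  0.  -0.2 -1.9 -0.   0.5 -0.6 -0.
 -0.4 -0.6  1.1  0.2]
press [ 0.5253 -0.0052  0.07  ] zoom [480.0911 328.8741]
base t [0.5612 0.0011 0.079 ] cell [ 0.0023 -0.0578]
boss t [0.56   0.0019 0.088 ] cell [ 0.0013 -0.0569]
base s [ 0.562  -0.0031  0.08  ] cell [ 0.0027 -0.0621]
boss s [0.5601 0.0014 0.088 ] cell [ 0.0013 -0.0573]
vial t [0.6204 0.1412 0.106 ] cell [0.0773 0.0746]
vial s [0.6222 0.1403 0.072 ] cell [0.0789 0.0735]
jar [0.5443 0.253  0.075 ] [0.0144 0.1943]
beaker [ 0.6182 -0.1232  0.07  ] [ 0.0447 -0.1878]
ring [0.4037 0.0561 0.012 ] [-0.1478  0.0148]
```

Both views agree on the cell: x 0.552, y 0.058, yaw 0.115 (top and scene within 1 mm and 0.003 rad). In cell coordinates the puck is at about (1.5, −58) mm, and the vial is at (78, 74) mm, clear of the slide. I'll turn the jaws along cell x, partly open, so the two fingers cradle the puck, and come in on its −y side.

```bash
python3 -m jog '[[3,5,0,0,0,0.125],[6,10,0,0,0,0.25],[9,15,0,0,0,0.375],[12,20,0,0,0,0.5],[15,25,0,0,0,0.625]]' 0.4
```

```text
time_s: 1.62
eef_pos: [0.4114, -0.3167, 0.2536]
tcp_rot: [2.711, 1.586, 0.001]
contact_force: [0.6, -0.0, -0.1]
finger_gap: 0.0338
```

```bash
python3 -m jog '[[3.1,5.1,0,0,0,0.125],[6.2,10.2,0,0,0,0.25],[9.3,15.3,0,0,0,0.375],[12.4,20.4,-1,0,0,0.5],[15.6,25.8,-3,0,0,0.627]]' 0.4
python3 -m jog '[[0,0,-3,0,0,0],[0,0,-6,0,0,0],[0,0,-8,0,0,0],[0,0,-9,0,0,0],[0,0,-9,0,0,0]]' 0.4
```

```text
time_s: 2.25
eef_pos: [0.5666, -0.0615, 0.2248]
tcp_rot: [2.089, 2.343, 0.002]
contact_force: [0.4, -1.3, 0.1]
finger_gap: 0.0341
time_s: 2.88
eef_pos: [0.5647, -0.063, 0.1341]
tcp_rot: [-2.095, -2.341, 0.001]
contact_force: [0.4, -1.0, 0.0]
finger_gap: 0.034
```

```bash
cat >> h.py <<'E'
def zoom(n,c,name,w=160,h=130,s=4.6):
    f=grab_frame(n);x,y=c;k=f[y:y+h,x:x+w];cv2.imwrite("pics/"+name,cv2.resize(k,None,fx=s,fy=s,interpolation=cv2.INTER_CUBIC))
CP=np.array([.5522,.0583,.1148])
def loc(w):
    c,s=np.cos(CP[2]),np.sin(CP[2]);d=np.array(w[:2])-CP[:2];return np.array([c*d[0]+s*d[1],-s*d[0]+c*d[1]])
E
python3 - <<'E'
from h import *
o=ctrl.get_obs();print(o["eef_pos"],o["tcp_rot"],loc(o["eef_pos"]),o["contact_force"])
zoom("scene",(255,185),"s2.png");zoom("top",(225,175),"t2.png")
E
```

```text
[ 0.56470727 -0.06296993  0.1340992 ] [-2.09459530e+00 -2.34083545e+00  6.19154880e-04] [-0.00146629 -0.12190438] [ 0.36424518 -0.98585072  0.01081554]
```

View pics/s2.png

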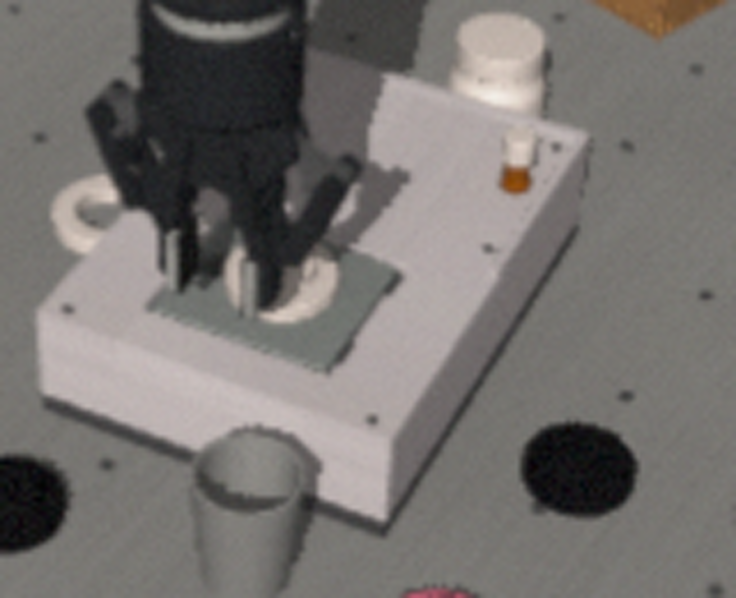

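View pics/t2.png

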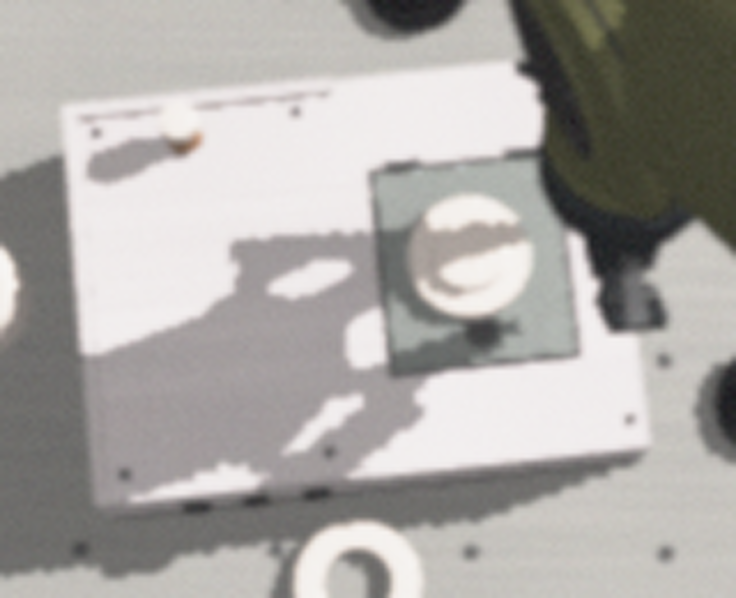

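Run:
```python
from h import *
c,s=np.cos(.1148),np.sin(.1148)
o=ctrl.get_obs()["eef_pos"]
for dz in(.012,.017,.022):
  for a in(-.017,-.031,.017,.031):
    for b in (-.011,):
      P=[o[0]+c*a-s*b,o[1]+s*a+c*b,o[2]-dz]
      print(dz,a,np.round((proj("scene",P)[0]-[255,185])*4.6))
```

```text
0.012 -0.017 [178. 279.]
0.012 -0.031 [153. 270.]
0.012 0.017 [240. 301.]
0.012 0.031 [266. 310.]
0.017 -0.017 [178. 287.]
0.017 -0.031 [153. 278.]
0.017 0.017 [240. 309.]
0.017 0.031 [266. 318.]
0.022 -0.017 [178. 295.]
0.022 -0.031 [153. 286.]
0.022 0.017 [240. 317.]
0.022 0.031 [266. 326.]
```

The fingertips hang about 19–20 mm below the TCP at this opening, so I'll lower to TCP z 0.094, which puts the tips about 4 mm above the top. I'll also centre on the puck.

```bash
python3 -m jog '[[0.3,0.05,-1.5,0,0,0],[0.3,0.05,-3,0,0,0],[0.3,0.05,-3.9,0,0,0],[0.3,0.05,-4,0,0,0],[0.3,0.05,-4,0,0,0]]' 0.4
python3 - <<'E'
from h import *
o=ctrl.get_obs();print(loc(o["eef_pos"]))
zoom("scene",(255,185),"s3.png")
E
```

```text
time_s: 3.6
eef_pos: [0.5679, -0.0624, 0.0943]
tcp_rot: [2.095, 2.341, 0.0]
contact_force: [-0.8, 0.2, 0.6]
finger_gap: 0.0345
[ 0.00174312 -0.12166414]
```

View pics/s3.png

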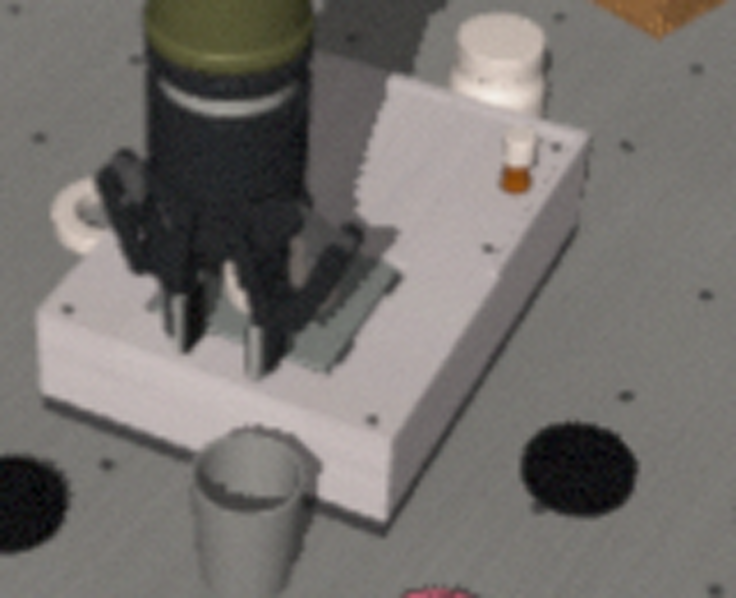

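The fingers are down behind the puck, just above the strip with no contact force. Now I'll push along cell +y, slowly.

```bash
python3 -m jog '[[-0.09,0.8,0,0,0,0],[-0.18,1.6,0,0,0,0],[-0.28,2.4,0,0,0,0],[-0.37,3.2,0,0,0,0],[-0.46,4.0,0,0,0,0]]' 0.4
python3 - <<'E'
from h import *
o=ctrl.get_obs();print(loc(o["eef_pos"]))
zoom("scene",(255,185),"s4.png");zoom("top",(225,175),"t4.png")
E
```

```text
time_s: 4.28
eef_pos: [0.5631, -0.022, 0.0944]
tcp_rot: [2.094, 2.341, -0.0]
contact_force: [-0.1, -0.5, 0.1]
finger_gap: 0.0344
[ 0.00165615 -0.0809844 ]
```

View pics/s4.png

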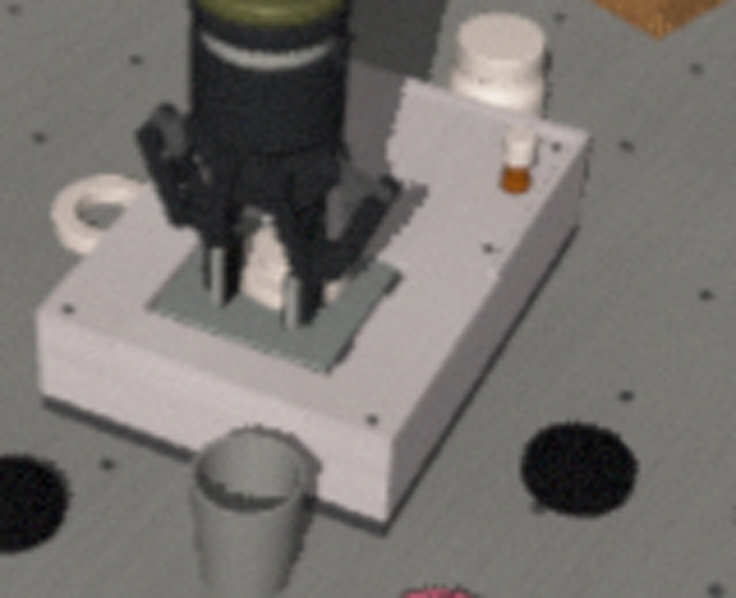

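View pics/t4.png

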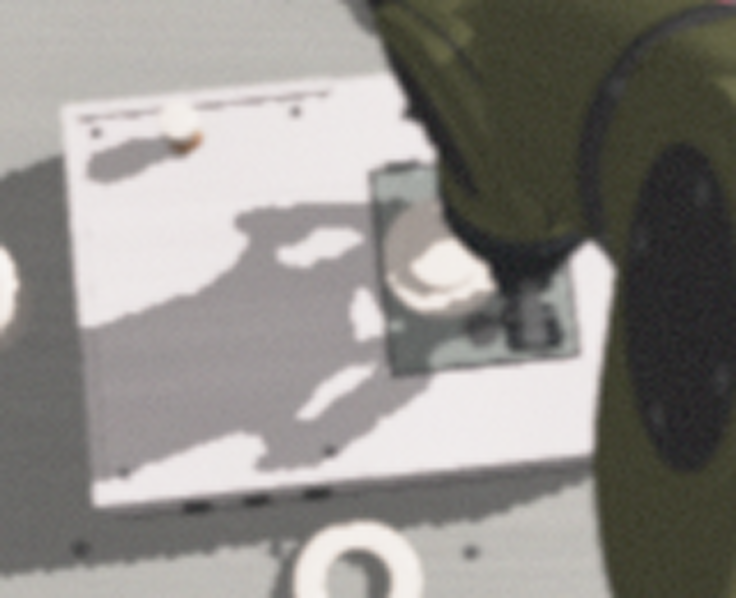

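The puck's left edge moved from 407 to 386 zoomed px (about 10 mm), and it sits centred in the cradle. I'll carry on.

```bash
python3 -m jog '[[-0.09,0.8,0,0,0,0],[-0.18,1.6,0,0,0,0],[-0.28,2.4,0,0,0,0],[-0.37,3.2,0,0,0,0],[-0.46,4.0,0,0,0,0]]' 0.4
python3 -m jog '[[-0.09,0.8,0,0,0,0],[-0.18,1.6,0,0,0,0],[-0.28,2.4,0,0,0,0],[-0.37,3.2,0,0,0,0],[-0.46,4.0,0,0,0,0]]' 0.4
python3 - <<'E'
from h import *
o=ctrl.get_obs();print(loc(o["eef_pos"]))
zoom("scene",(255,185),"s5.png");zoom("top",(225,175),"t5.png")
E
```

```text
time_s: 5.0
eef_pos: [0.5585, 0.0182, 0.0943]
tcp_rot: [2.095, 2.341, 0.0]
contact_force: [-0.0, -0.1, 0.3]
finger_gap: 0.0344
time_s: 5.62
eef_pos: [0.5539, 0.0581, 0.0943]
tcp_rot: [2.095, 2.341, 0.0]
contact_force: [0.2, -0.8, -0.7]
finger_gap: 0.0342
[ 0.00170615 -0.00041013]
```

View pics/s5.png

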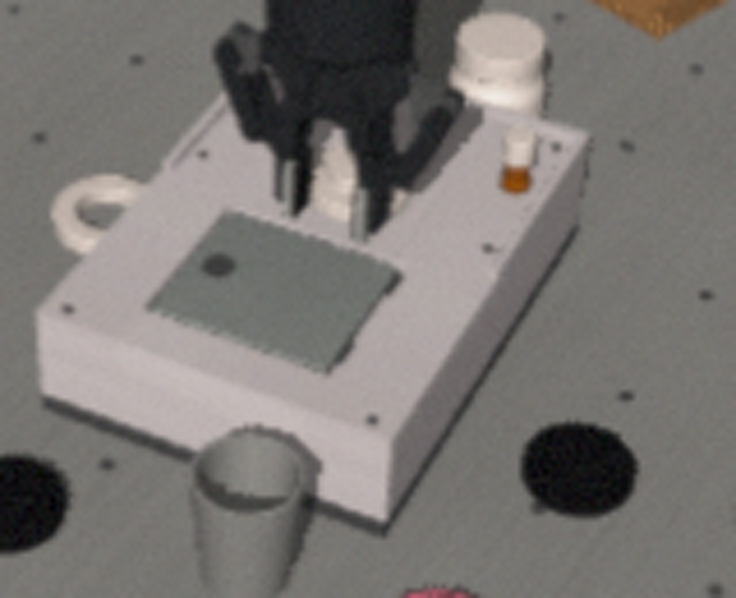

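View pics/t5.png

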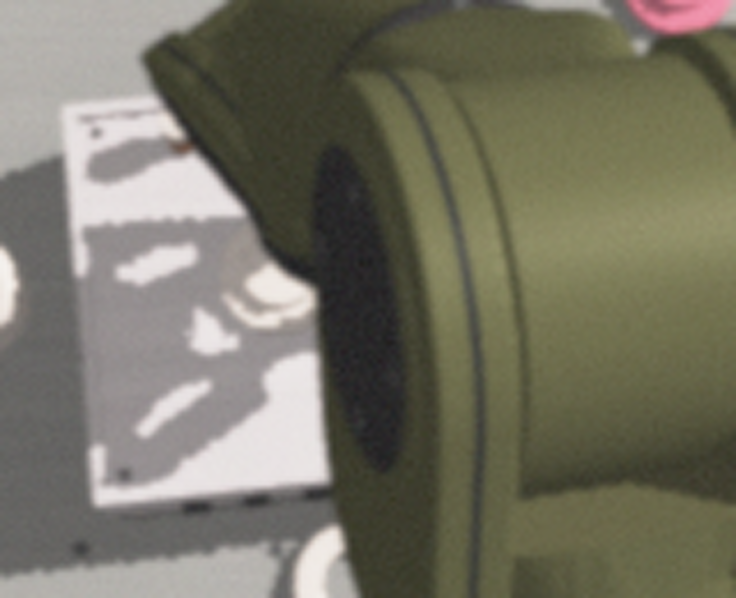

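The puck is off the hatch and the hatch is still flush. I'll push 24 mm further, slowing down, then back away and rise.

```bash
python3 -m jog '[[-0.08,0.7,0,0,0,0],[-0.15,1.3,0,0,0,0],[-0.21,1.8,0,0,0,0],[-0.25,2.2,0,0,0,0],[-0.28,2.4,0,0,0,0]]' 0.4
python3 -m jog '[[0,0,0,0,0,0],[0.11,-1,0,0,0,0],[0.34,-3,2,0,0,0],[0.57,-5,6,0,0,0],[0.8,-7,9,0,0,0]]' 0.4
python3 - <<'E'
from h import *
o=ctrl.get_obs();print(loc(o["eef_pos"]))
zoom("scene",(255,185),"s6.png")
E
```

```text
time_s: 6.35
eef_pos: [0.5512, 0.0818, 0.0943]
tcp_rot: [2.094, 2.342, 0.0]
contact_force: [0.2, 0.2, 0.4]
finger_gap: 0.0339
time_s: 6.98
eef_pos: [0.5594, 0.0097, 0.1856]
tcp_rot: [2.096, 2.34, -0.0]
contact_force: [-0.4, -0.5, 0.0]
finger_gap: 0.0339
[ 0.00157497 -0.04909265]
```

View pics/s6.png

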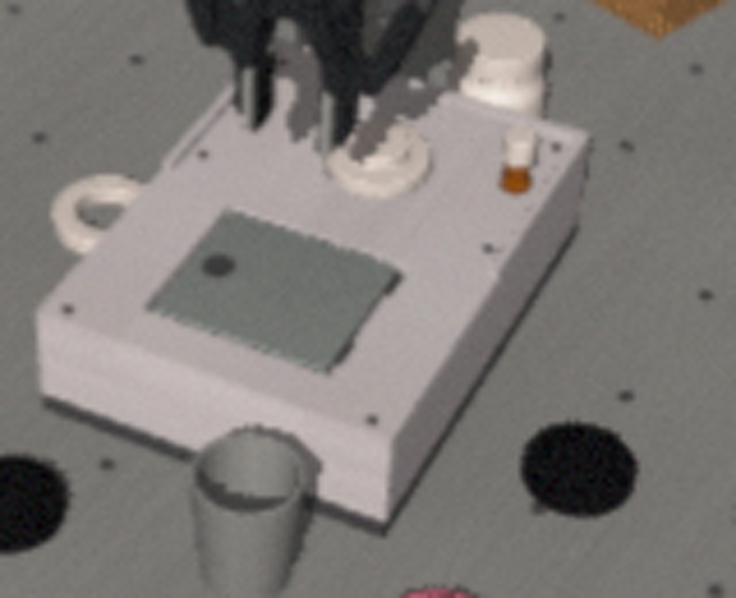

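Run:
```python
from h import *
sz=lambda p:((np.array(p)+.5)/4.6-.5)+np.array([255,185])
for p,z in(((380,160),.08),((218,265),.07)):
    w=atz("scene",sz(p),z);print(w,loc(w))
tz=lambda p:((np.array(p)+.5)/4.6-.5)+np.array([225,175])
w=atz("top",tz((482,330)),.07);print(w,loc(w))
print([ (b["uv"],b["score"],atz("scene",b["uv"],.07)) for b in landmark_of("scene","hatch_press")])
print(ctrl.get_obs()["eef_pos"])
```

```text
[0.55298317 0.10982972 0.08      ] [0.00668064 0.05110083]
[ 0.52343814 -0.00417544  0.07      ] [-0.03572898 -0.0587696 ]
[ 0.52567281 -0.00528146  0.07      ] [-0.03363571 -0.06012431]
[([303.9, 239.5], 0.63, array([0.52149486, 0.00681498, 0.07      ]))]
[0.5613262  0.00737334 0.1871053 ]
```

```bash
python3 -m jog '[[-0.8,-0.3,0,0,0,-0.17],[-1.6,-0.6,0,0,0,-0.34],[-2.4,-0.9,0,0,0,-0.51],[-3.2,-1.1,0,0,0,-0.68],[-3.6,-1.2,0,0,0,-0.8]]' 0
python3 -m jog '[[0,0,0,0,0,-0.17],[0,0,-2,0,0,-0.34],[0,0,-4,0,0,-0.51],[0,0,-6,0,0,-0.68],[0,0,-7,0,0,-0.771]]' 0
python3 -m jog '[[0,0,-0.5,0,0,0],[0,0,-0.5,0,0,0]]' 0
python3 - <<'E'
from h import *
o=ctrl.get_obs();print(o["q"],o["eef_pos"],loc(o["eef_pos"]))
zoom("scene",(255,185),"s7.png")
E
```

```text
time_s: 7.7
eef_pos: [0.5221, -0.0007, 0.1835]
tcp_rot: [-2.844, -1.334, 0.003]
contact_force: [0.3, 0.9, 0.1]
finger_gap: 0.0002
time_s: 8.32
eef_pos: [0.522, -0.0005, 0.1126]
tcp_rot: [3.136, 0.169, -0.004]
contact_force: [0.3, 0.6, 0.2]
finger_gap: -0.0
time_s: 8.57
eef_pos: [0.5229, -0.0004, 0.1089]
tcp_rot: [3.137, 0.177, -0.002]
contact_force: [0.5, -0.2, -0.5]
finger_gap: -0.0001
[-0.09623683  0.79079005  0.01464581  1.99384478 -0.02949217  0.35814231
 -1.51665028] [ 5.22852405e-01 -4.33625078e-04  1.08884990e-01] [-0.03588224 -0.05498532]
```

View pics/s7.png

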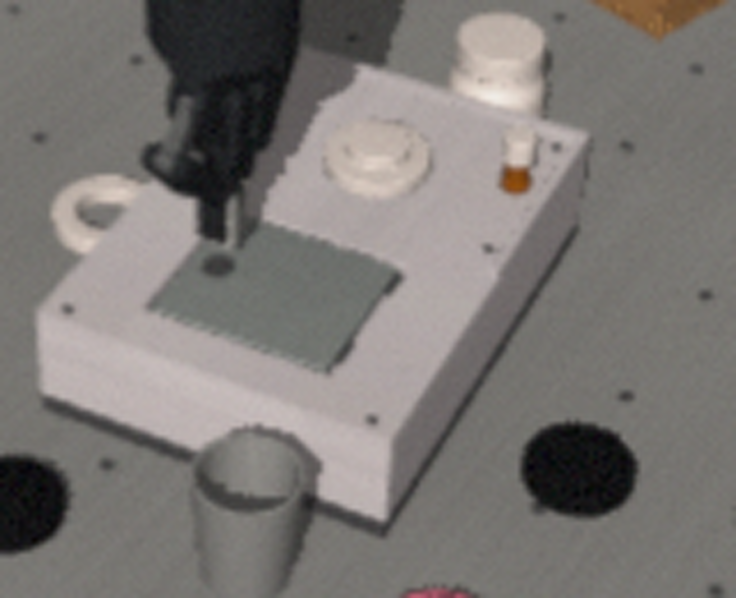

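The closed fingertips hover over the hatch about 5 mm to the +y side of the mark (mark at zoomed (218,265)), and the puck lies flat at (380,160). I'll correct sideways and lower.

```bash
python3 -m jog '[[0.2,-0.5,-0.5,0,0,0],[0.2,-0.5,-1.0,0,0,0],[0.2,-0.5,-1.2,0,0,0],[0.2,-0.5,-1.2,0,0,0]]' 0
python3 - <<'E'
from h import *
o=ctrl.get_obs();print(o["eef_pos"],loc(o["eef_pos"]))
zoom("scene",(255,185),"s8.png")
E
```

```text
time_s: 9.12
eef_pos: [0.5251, -0.0054, 0.0972]
tcp_rot: [-3.137, -0.174, 0.001]
contact_force: [0.4, 0.7, 0.0]
finger_gap: -0.0
[ 0.52506985 -0.00536381  0.09715983] [-0.03424413 -0.06013705]
```

View pics/s8.png

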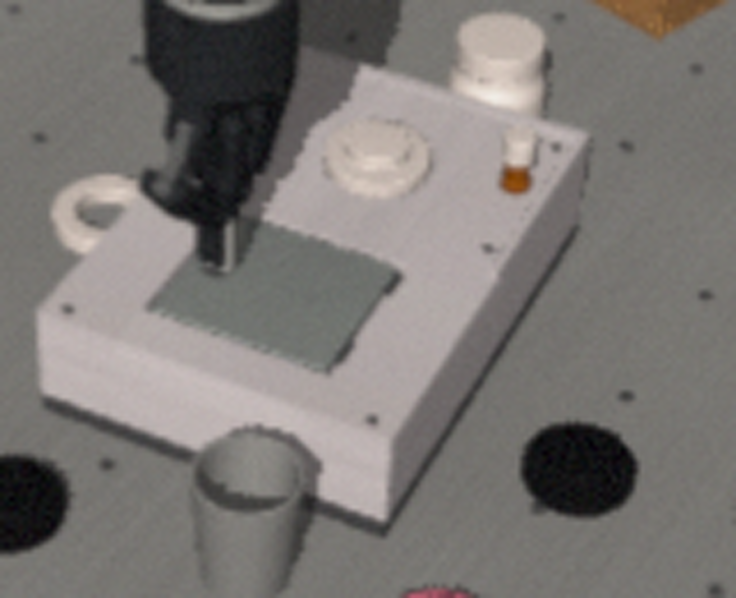

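The tips now cover the mark. I'll press down step by step and watch the force.

```bash
python3 -m jog '[[0,0,-0.2,0,0,0],[0,0,-0.4,0,0,0],[0,0,-0.5,0,0,0],[0,0,-0.5,0,0,0]]' 0
python3 -m jog '[[0,0,-0.1,0,0,0],[0,0,-0.2,0,0,0],[0,0,-0.2,0,0,0]]' 0
```

```text
time_s: 9.68
eef_pos: [0.5252, -0.0054, 0.0923]
tcp_rot: [3.137, 0.174, -0.0]
contact_force: [-0.7, -0.2, -0.8]
finger_gap: 0.0001
time_s: 10.05
eef_pos: [0.5252, -0.0055, 0.0904]
tcp_rot: [3.137, 0.174, 0.0]
contact_force: [-0.9, 0.2, 3.3]
finger_gap: -0.0001
```

```bash
python3 -m jog '[[0,0,-0.1,0,0,0],[0,0,-0.2,0,0,0],[0,0,-0.2,0,0,0]]' 0
python3 -m jog '[[0,0,-0.1,0,0,0],[0,0,-0.2,0,0,0],[0,0,-0.2,0,0,0]]' 0
```

```text
time_s: 10.42
eef_pos: [0.5253, -0.0055, 0.0883]
tcp_rot: [3.137, 0.174, 0.0]
contact_force: [0.8, 0.1, 3.0]
finger_gap: -0.0004
time_s: 10.8
eef_pos: [0.5253, -0.0055, 0.0866]
tcp_rot: [3.137, 0.174, 0.001]
contact_force: [-1.5, -0.5, 6.9]
finger_gap: 0.0001
```

```bash
python3 -m jog '[[0,0,-0.1,0,0,0],[0,0,-0.1,0,0,0],[0,0,-0.1,0,0,0]]' 0
```

```text
time_s: 11.18
eef_pos: [0.5253, -0.0054, 0.0862]
tcp_rot: [3.137, 0.174, 0.001]
contact_force: [-2.5, 0.1, 12.9]
finger_gap: -0.0002
```

That is the solid stop: the force rose to 12.9 N for only 0.4 mm more travel. I'll release quickly, up and towards the front.

```bash
python3 -m jog '[[0,0,4,0,0,0],[-1,0,9,0,0,0],[-3,0,14,0,0,0],[-6,0,19,0,0,0],[-9,0,22,0,0,0]]' 0
python3 -m jog '[[0,0,0,0,0,0],[0,0,0,0,0,0],[0,0,0,0,0,0],[0,0,0,0,0,0],[0,0,0,0,0,0]]' 0
python3 - <<'E'
from h import *
zoom("scene",(255,155),"s9.png")
E
```

```text
time_s: 11.8
eef_pos: [0.4351, -0.0054, 0.3072]
tcp_rot: [-3.137, -0.174, -0.004]
contact_force: [-0.1, -0.3, 0.2]
finger_gap: -0.0004
time_s: 12.42
eef_pos: [0.4353, -0.0055, 0.3048]
tcp_rot: [3.137, 0.174, -0.002]
contact_force: [0.6, 0.1, -0.2]
finger_gap: -0.0002
```

View pics/s9.png

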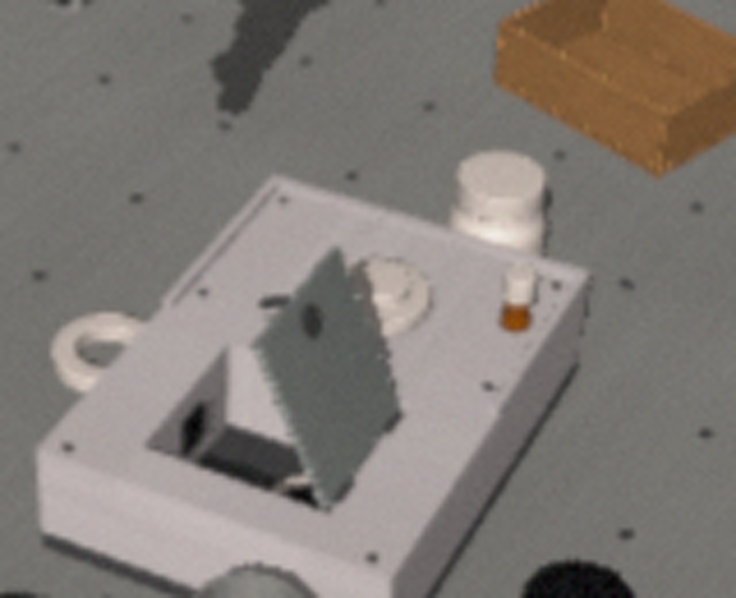

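The hatch has popped and is swinging up. I'll wait about 2.5 s, then check both views.

```bash
for i in 1 2 3 4; do python3 -m jog '[[0,0,0,0,0,0],[0,0,0,0,0,0],[0,0,0,0,0,0],[0,0,0,0,0,0],[0,0,0,0,0,0]]' 0 | head -1; done
python3 - <<'E'
from h import *
zoom("scene",(255,155),"s10.png");zoom("top",(225,175),"t10.png")
a=cv2.imread("pics/s10.png")
# predicted hatch front corners for given opening angle
c,s=np.cos(.1148),np.sin(.1148)
for q in(.9,1.0,1.15):
    P=[]
    for y in(-.105,-.015):
        x=.05-.1*np.cos(q);P.append([.5522+c*x-s*y,.0583+s*x+c*y,.07+.1*np.sin(q)])
    print(q,np.round((proj("scene",P)-[255,155])*4.6).tolist())
E
```

```text
time_s: 13.1
time_s: 13.72
time_s: 14.35
time_s: 14.98
0.9 [[215.0, 348.0], [297.0, 250.0]]
1.0 [[230.0, 344.0], [312.0, 246.0]]
1.15 [[255.0, 341.0], [336.0, 242.0]]
```

View pics/s10.png

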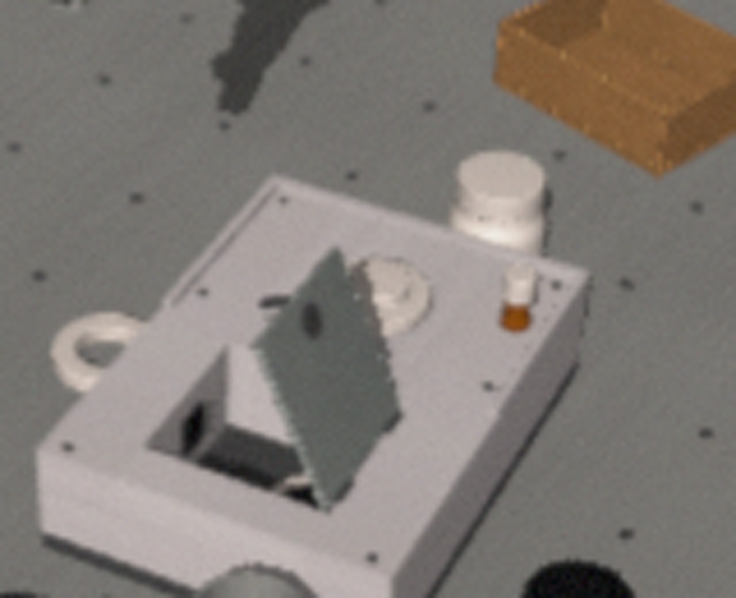

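View pics/t10.png

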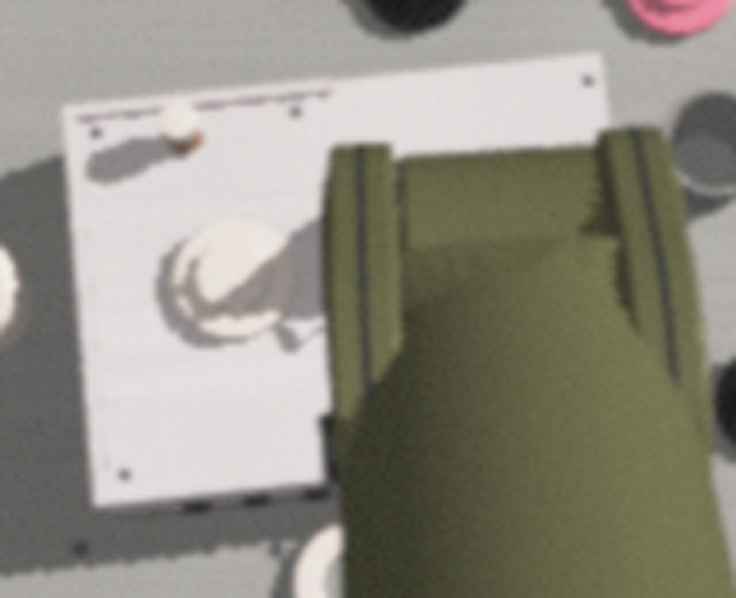

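The hatch's front corners are at zoomed (256,343) and (335,248), which matches about 1.13–1.15 rad, and they haven't moved over 2.5 s. The puck lies flat in the parking area at zoomed top (231,280), and the vial and the other bystanders in view are where they were. Last check of the puck position, then I'll hand in.

Run:
```python
from h import *
tz=lambda p:((np.array(p)+.5)/4.6-.5)+np.array([225,175])
w=atz("top",tz((231,280)),.08);print(loc(w), ctrl.get_obs()["contact_force"])
print(workorder.hand_in())
```

```text
[0.00247123 0.05949541] [ 0.0438772  -0.10362673  0.26714513]
the job is handed in; nothing more can be done
None
```

I slid the puck off the hatch into the rimmed area, pressed the hatch once at the finger mark, and it popped open and stayed open. I handed the job in at about 15 s; the hand-in gives no verdict.

- **Puck:** I pushed it along with two slightly parted fingertips, without lifting or pinching it. It lies flat at about x 2, y 59 mm in the cell's frame from the top view. The earlier scene view read x 7, y 51 mm; both are well inside the limits.
- **Hatch:** I pressed with the closed fingertips to the solid stop, about 13 N at the end, then took them away quickly. In the picture the front corners match about 1.13–1.15 rad, unchanged over roughly 2.5 s.
- **Robot:** The fingers ended well above the cell, touching nothing, with the force reading at noise level.
- **Bystanders:** The vial, jar, ring and tray, where they show in the last pictures, looked unmoved. The beaker was only partly in view. The driver and weight were outside those final crops and I did not check them again, but the arm did not work near them.
- **Detections that disagreed:** The detector's one reading of the finger mark was about 12 mm off my own measurements. I used my measurements, which both views supported.

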